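# Restock the spice jar dispenser and lock it

### The job

Lay every spice jar from the wooden jar rest crosswise onto the dispenser's open ramp and, holding the wooden paddle, push them gently so that they roll up the ramp, over the crest and in under the clear cover, all the way past the lock pin; for that last stretch only the paddle may push the jars, not the fingers or the tamper. Then, holding the tamper, strike the sprung lock pin fully down with the tamper's foot so that the jars cannot roll out (do not press it with the fingers or the paddle). Leave paddle and tamper standing upright on the worktop, and do not disturb the espresso cup or the salt shaker.

Things in the scene. Friction and masses are not known exactly. Their poses are not given: they have to be found in the camera images.
- dispenser: fixed wooden jar dispenser: an open ramp, a crest, then a covered magazine; 125 wide (x) x 479 long (y); origin at its underside (on the worktop) on its centre line; y = direction in which jars roll in, z up; its points give their y in this frame. Channel 113 mm wide between side walls (inner faces at x = +-56.5 mm); the walls of the open ramp are 42 mm high
- ramp_tail (a point): low end of the ramp, on its floor (13 mm above the worktop) in line with the faces of two lugs, y = -220 mm. The lugs (12 mm thick, 42 mm high) hold a jar by its ends; between them, x = -40 to +40 mm, the tail is open to the rear, so the paddle can come in behind the jars. A jar let go on the ramp rolls back to the lugs or the next jar (skewed, it may stick); four fit in a row and may be pushed together
- crest (a point): top of the ramp's floor, y = +60 mm, 24.4 mm above the worktop. The floor rises evenly (0.04) from ramp_tail to here and falls (0.06) from here to the end stop, so that a jar whose centre has passed the crest rolls in by itself
- end_stop (a point): foot of the magazine's end stop, y = +220.8 mm, floor 15 mm above the worktop; the first jar rests against it, the others in a row behind it (four fit)
- cover_edge (a point): middle of the lower edge of the flat clear cover where jars roll in, y = +34 mm, 70.4 mm above the worktop; the cover is 5 mm thick and spans from here to the end stop. Mind the wall shelf over the worktop: its front edge is 0.62 m ahead of the robot base, its underside 0.5 m above the worktop, so keep wrist and gripper low near the dispenser
- lock_pin (a joint): travel of the sprung lock pin, m: 0 = up, 0.020 = fully down. Pushing it down takes 5 N at first and about 8 N at the end; its tight guide then holds it down where it is left
- pin_top (a point): centre of the flat top of the lock pin's round steel head (diameter 24 mm, 10 mm thick), above the cover on the dispenser's centre line at y = +46.6 mm; 110.4 mm above the worktop when up, 90.4 mm when down. Fully down, the 10 mm pin (its tip then 50 mm above the worktop) bars the way out of the magazine
- jar_rest: fixed dark wooden rest, 240 (x) x 150 (y) x 8 mm, origin at the centre of its underside; four places at x = +-58, y = +-40 mm, in each a jar may lie along x between low ridges (8 mm) that stand only near the jar's ends, so that it can be gripped across its middle from above
- jar_1: smooth glass spice jar with dark lid (friction 0.2), a cylinder 41 mm in diameter and 105 mm long, 0.11 kg, lying on its side; origin at the centre of its flat base (on the cylinder's axis), z runs along the jar to the lid, so its middle is at z = +52.5 mm. Absent (None from the start) in some runs: three or four jars are there
- jar_2: smooth glass spice jar with dark lid (friction 0.2), a cylinder 41 mm in diameter and 105 mm long, 0.11 kg, lying on its side; origin at the centre of its flat base (on the cylinder's axis), z runs along the jar to the lid, so its middle is at z = +52.5 mm. Absent (None from the start) in some runs: three or four jars are there
- jar_3: smooth glass spice jar with dark lid (friction 0.2), a cylinder 41 mm in diameter and 105 mm long, 0.11 kg, lying on its side; origin at the centre of its flat base (on the cylinder's axis), z runs along the jar to the lid, so its middle is at z = +52.5 mm. Absent (None from the start) in some runs: three or four jars are there
- jar_4: smooth glass spice jar with dark lid (friction 0.2), a cylinder 41 mm in diameter and 105 mm long, 0.11 kg, lying on its side; origin at the centre of its flat base (on the cylinder's axis), z runs along the jar to the lid, so its middle is at z = +52.5 mm. Absent (None from the start) in some runs: three or four jars are there
- paddle: loose wooden push paddle, 0.16 kg, standing on its foot plate of 60 x 60 x 10 mm; origin at the centre of the underside, y = forward, z up. Upright blade at the front: 60 mm wide (x), 34 mm high, pushing face at y = +30 mm. Handle: square upright post 24 x 24 mm with its axis at x = 0, y = -16 mm, from the foot up to z = 120 mm; grip it near z = 100 mm. With the foot 27 mm above the worktop the blade clears the crest and the cover's edge
- tamper: loose coffee tamper, 94 mm tall, 0.42 kg, standing on its flat steel foot (diameter 58 mm); wooden handle on top, up to 39 mm thick, from z = 26 to 92 mm; origin at the centre of the foot's underside, z up
- espresso_cup: bystander: small blue cup standing on the worktop, about 64 mm wide and 53 mm high, 93 mm over its handle; origin at the centre of its underside; leave it alone
- salt_shaker: bystander: salt shaker, 44 mm in diameter and 90 mm tall, origin at the centre of its underside; leave it alone

How it is judged (in metres and radians):
On the way, in this order (a step that is already met when the one before it is completed fails the run):
1. all jars that are there lie in the magazine, past the lock pin (y of jar_1 in the frame of dispenser between 0.0666 and 0.215 m and z of jar_1 in the frame of dispenser between 0.025 and 0.055 m and x of jar_1 in the frame of dispenser between -0.075 and 0.075 m and y of jar_2 in the frame of dispenser between 0.0666 and 0.215 m and z of jar_2 in the frame of dispenser between 0.025 and 0.055 m and x of jar_2 in the frame of dispenser between -0.075 and 0.075 m and y of jar_3 in the frame of dispenser between 0.0666 and 0.215 m and z of jar_3 in the frame of dispenser between 0.025 and 0.055 m and x of jar_3 in the frame of dispenser between -0.075 and 0.075 m and y of jar_4 in the frame of dispenser between 0.0666 and 0.215 m and z of jar_4 in the frame of dispenser between 0.025 and 0.055 m and x of jar_4 in the frame of dispenser between -0.075 and 0.075 m), for 0.3 s.
2. with the jars inside, the tamper has driven the lock pin down (all of step 1 and value of joint lock_pin above 0.016 m and contact force between tamper and lock_pin above 0.3 N), for 0.05 s.
At the end, for the whole second after the job is handed in: every jar that is there lies in the magazine with its axis at least 20 mm past the lock pin's axis (jar origin at y > 66.6 mm in the dispenser's frame) and at rest; the lock pin is at least 16 of its 20 mm down; paddle and tamper stand upright (within 7 degrees) on the worktop, at rest (all of step 1 and value of joint lock_pin above 0.016 m and angle between each of paddle, tamper's own z axis and vertical below 0.12 rad and height (world z) of paddle between -0.006 and 0.006 m and linear speed of each of paddle, tamper below 0.03 m/s and height (world z) of tamper between -0.006 and 0.006 m and linear speed of each of jar_1, jar_2, jar_3, jar_4 below 0.05 m/s); the robot touches nothing.
It fails at once if fingers or arm or tamper push a jar in the upper part of the ramp (beyond y = 0 of the dispenser) or in the magazine ((y of jar_1 in the frame of dispenser between 0 and 0.25 m and x of jar_1 in the frame of dispenser between -0.08 and 0.08 m and z of jar_1 in the frame of dispenser below 0.065 m and contact force between any of the fingers, the arm, tamper and jar_1 above 0.5 N) or (y of jar_2 in the frame of dispenser between 0 and 0.25 m and x of jar_2 in the frame of dispenser between -0.08 and 0.08 m and z of jar_2 in the frame of dispenser below 0.065 m and contact force between any of the fingers, the arm, tamper and jar_2 above 0.5 N) or (y of jar_3 in the frame of dispenser between 0 and 0.25 m and x of jar_3 in the frame of dispenser between -0.08 and 0.08 m and z of jar_3 in the frame of dispenser below 0.065 m and contact force between any of the fingers, the arm, tamper and jar_3 above 0.5 N) or (y of jar_4 in the frame of dispenser between 0 and 0.25 m and x of jar_4 in the frame of dispenser between -0.08 and 0.08 m and z of jar_4 in the frame of dispenser below 0.065 m and contact force between any of the fingers, the arm, tamper and jar_4 above 0.5 N)).
It fails at once if the paddle pushes a jar on the dispenser harder than 12 N ((y of jar_1 in the frame of dispenser between -0.24 and 0.25 m and x of jar_1 in the frame of dispenser between -0.08 and 0.08 m and z of jar_1 in the frame of dispenser below 0.065 m and contact force between paddle and jar_1 above 12 N) or (y of jar_2 in the frame of dispenser between -0.24 and 0.25 m and x of jar_2 in the frame of dispenser between -0.08 and 0.08 m and z of jar_2 in the frame of dispenser below 0.065 m and contact force between paddle and jar_2 above 12 N) or (y of jar_3 in the frame of dispenser between -0.24 and 0.25 m and x of jar_3 in the frame of dispenser between -0.08 and 0.08 m and z of jar_3 in the frame of dispenser below 0.065 m and contact force between paddle and jar_3 above 12 N) or (y of jar_4 in the frame of dispenser between -0.24 and 0.25 m and x of jar_4 in the frame of dispenser between -0.08 and 0.08 m and z of jar_4 in the frame of dispenser below 0.065 m and contact force between paddle and jar_4 above 12 N)).
It fails at once if the lock pin is pressed down (more than 5 mm) by fingers, arm or paddle (value of joint lock_pin above 0.005 m and contact force between any of the fingers, the arm, paddle and lock_pin above 2 N).
It fails at once if the espresso cup or the salt shaker is moved more than 3 cm or tipped (distance of any of espresso_cup, salt_shaker from where it was at the start of the episode above 0.03 m or angle between any of espresso_cup, salt_shaker's own z axis and vertical above 0.3 rad).
Of jar_1, jar_2, jar_3, jar_4 only 3 to 4 are there at a start; the rules pass over those that are not, and their reading is None.
At some moment in a run one of jar_1, jar_2, jar_3, jar_4, paddle, tamper may be knocked a few centimetres aside while the robot is not near it.
It also fails if it takes over 208 s, if anything falls off the work surface, if the arm or the gripper's body presses on something with over 40 N, if the wrist force passes 120 N, or if a joint passes its speed limit or range.

### The arm

A 7-joint arm with a two-finger parallel gripper is mounted at the origin on a cart in front of the work surface, level with it; the furniture and walls round the work are solid. World frame = base frame: x ahead of the robot, y to its left, z up, the work surface at z = 0. Lengths are in mm, angles in degrees, forces in N, time in s.
With the tool pointing down it reaches from about 400 to 900 mm from the base axis. Payload 5.6 kg.
Tool frame: the origin (TCP) lies midway between the tips of the shut fingers; the grasp point (between the pads) lies 19 mm behind it; z points along the fingers, y is the line along which they close (so a half turn about z gives the same grasp; the last joint's range is limited). The gripper opens to 92 mm and grips with 3 to 60 N. Pads are 20 mm wide; open, the fingers measure 128 mm over their backs; the gripper's body (75 mm by 189 mm) begins 69 mm behind the grasp point.
Start: joints at [64.515, 26.786, -0.665, 91.828, 0.344, 61.387, -3.226], TCP at [254.16, -598.257, 214.592] pointing down, gripper open.
Joint ranges: [-144.91, 144.91], [-17.63, 115.5], [-89.93, 88.59], [15.96, 139.68], [-74.01, 254.01], [8.47, 105.57], [-167.45, 167.45]. Speed limits (degrees/s): [147.25, 147.25, 180, 180, 180, 180, 180].

### API

Orientations are given as [roll, pitch, yaw] about the fixed x, y, z axes, in that order (R = Rz(yaw) Ry(pitch) Rx(roll)).
In Python, from plant import manip gives the robot as it stands.
- The arm moves only by the tool apply_moves, never from a script. Its argument "moves" is a list of rows, each a list of 3 entries, a list of its own where there are three numbers: the opening, from 0 (shut) to 1 (fully open), then the shift along the world's x, y, z in mm, then the turn about the world's z in degrees. A call has 1 to 20 rows; each row is the pose to reach, as a shift and turn from the pose commanded when the call began; what a row does not reach only later rows make up. A row lasts 1/8 s, in which the tool goes at most 62.5 mm and 10.7 degrees, less where a joint would pass 70% of its speed; a pose out of reach is approached as far as the arm can. A call with a gripper value outside its range is refused whole. The fingers move at their own pace and stop on an object; "newtons" is the grip in N (left out, the last holds). Time passes only in rows, so rows that repeat a pose let the fingers close. It gives the time, the measured TCP pose, the force, the opening and the grip force at its end, in the units of the state.
- manip.observe(): the state, without advancing time (a new reading comes with each control period).
- manip.snapshot(name): name is "scene" or "top"; returns the picture (384x512x3 uint8, red, green, blue); there is no depth.
- manip.camera_model(name): a dict with "fx", "fy", "cx", "cy" (pixels), "eye" and "orientation" of the camera in the world. Camera axes: x right, y down, z forward; pixel columns grow to the right and rows downward; lengths in mm; the calibration is good to about 2 mm. A picture is of the moment at which its call begins. camera_model takes no time and is no camera call.
- manip.finish_job(): hands the job in; it is judged then, once.
Trained networks look in the newest picture that a camera, given by its name, has taken for a name from the list of things; names that differ only in an ending like _2 or _b are one class to them, and where a whole thing is asked for, a point or a joint stands for the part that bears it (a point fixed in the world has none). Each returns a list of dicts, best first, with "p" (0 to 1); they miss things now and then, are a little off and sometimes report something else, mostly with a low value. They report only what shows in the picture. A call takes as long as a camera call.
- manip.look_for(target, camera): "point" ([x, y, z] in mm, in the coordinates of the camera as it stood for that picture, good to about 4 mm: the middle of the surface that is visible of it).
- manip.masks_of(target, camera): "region" (384x512 bool, what is visible of it).
- manip.pinpoint(target, camera): "point" ([x, y, z] in mm, in the coordinates of the camera as it stood for that picture, good to about 4 mm: a listed point, or the origin of a listed thing).
The state is a dict: "t": time; "q": joint angles; "qvel": joint speeds; "tau": joint torques, N m; "position": TCP position; "orientation": TCP orientation; "contact_force": force on the tool from outside, world axes, zero at the start; "ft_torque": the same for the moment, N m; "gripper_width": finger opening in mm; "grasp_force": force on a finger pad.
Only numpy, scipy, OpenCV 4.12 (cv2) and the standard library are available. Lean on these libraries where they do the work, as an engineer would, in place of code of your own. Each camera call takes 0.05 s, during which the arm holds its last target. There are 200 camera calls.

## Working session

There is one attempt and no reset: what is moved stays moved. The work goes in short steps, Python scripts to look and compute and a tool call to move; the robot and the scene stay as the last step left them, time stands still between calls to the robot, and variables do not carry over. Pictures are saved under pics/ and viewed, at most 14 in all, crops included, and the job is handed in when it is done.

Besides the shell and the picture viewer there is one more tool, called after "Emit:" in YAML: its name, and indented under it one key for each argument. apply_moves: Moves the arm, as the interface text tells. Its arguments: {"type":"object","properties":{"moves":{"type":"array"},"newtons":{"type":"number"}},"required":["moves"]}

```bash
mkdir -p pics; ls; cat > h.py <<'E'
import numpy as np, cv2
from plant import manip
from scipy.spatial.transform import Rotation as R
def cam(n):
    c=manip.camera_model(n); o=np.array(c["orientation"],float)
    M=o if o.shape==(3,3) else R.from_euler('xyz',o,degrees=True).as_matrix()
    return c,M,np.array(c["eye"],float)
def world(n,p):
    c,M,e=cam(n); return M@np.array(p)+e
def pix(n,P):
    c,M,e=cam(n); q=M.T@(np.array(P,float)-e); return np.array([c["fx"]*q[0]/q[2]+c["cx"],c["fy"]*q[1]/q[2]+c["cy"]])
def ray(n,uv,z):
    c,M,e=cam(n); d=M@np.array([(uv[0]-c["cx"])/c["fx"],(uv[1]-c["cy"])/c["fy"],1]); return e+d*(z-e[2])/d[2]
def snap(n,f=None):
    im=manip.snapshot(n)
    if f: cv2.imwrite("pics/"+f,im[...,::-1])
    return im
def pp(t,n,k=5,f=None):
    r=(f or manip.pinpoint)(t,n)
    for d in r[:k]: print(n,t,round(d["p"],2),np.round(world(n,d["point"]),0).tolist())
    return r
E
python3 - <<'E'
from h import *
for n in("scene","top"):
    print(manip.camera_model(n)); snap(n,n+"0.png")
    for t in "dispenser ramp_tail crest end_stop pin_top jar_rest jar_1 paddle tamper espresso_cup salt_shaker".split(): pp(t,n)
print(manip.observe())
E
```

```text
pics
{'fx': 419.9838685384558, 'fy': 419.9838685384558, 'cx': 254.83675304998295, 'cy': 181.7178535555772, 'eye': array([-401.84056647,  774.81236931, 1025.1986903 ]), 'orientation': array([-129.57853707,   -0.914818  , -130.42796286])}
scene dispenser 0.6 [544.0, 139.0, -4.0]
scene ramp_tail 0.81 [551.0, -80.0, 14.0]
scene crest 0.82 [536.0, 201.0, 23.0]
scene crest 0.16 [369.0, -333.0, 26.0]
scene end_stop 0.78 [531.0, 361.0, 15.0]
scene pin_top 0.42 [535.0, 189.0, 107.0]
scene jar_rest 0.74 [475.0, -287.0, -1.0]
scene jar_1 0.81 [478.0, -250.0, 25.0]
scene jar_1 0.77 [361.0, -251.0, 27.0]
scene jar_1 0.76 [484.0, -325.0, 28.0]
scene jar_1 0.52 [368.0, -329.0, 24.0]
scene paddle 0.96 [396.0, 155.0, -1.0]
scene tamper 0.63 [396.0, 300.0, -1.0]
scene espresso_cup 0.75 [383.0, -102.0, -1.0]
scene salt_shaker 0.52 [369.0, 423.0, -2.0]
{'fx': 370.3897771883185, 'fy': 370.3897771883185, 'cx': 260.0469468820634, 'cy': 195.75136577434893, 'eye': array([-173.83270491,  288.08932062, 1247.76797245]), 'orientation': array([-150.54361967,   -0.78003056, -111.47969387])}
top dispenser 0.75 [541
[... 667 characters left out ...]
]
{'t': 1.2, 'q': array([64.51602437, 26.78460277, -0.66499284, 91.82828166,  0.34299568,
       61.38770749, -3.22593218]), 'qvel': array([ 0.00454841, -0.01579182, -0.02301391, -0.07627636, -0.04281078,
        0.09301683, -0.03573897]), 'tau': array([-3.15641955e-04, -5.20427155e+01, -1.20584408e-02, -2.44056487e+01,
       -5.64734777e-02,  1.13336113e-02,  4.33183004e-05]), 'position': array([ 254.15329069, -598.2518224 ,  214.603236  ]), 'orientation': array([1.79998533e+02, 1.36685443e-03, 2.30159406e+01]), 'contact_force': array([-0.66320276, -0.25567074, -0.36668604]), 'ft_torque': array([-0.03248649, -0.00926654, -0.01265869]), 'grasp_force': 0.0, 'gripper_width': 91.5774066447227}
```

View pics/scene0.png

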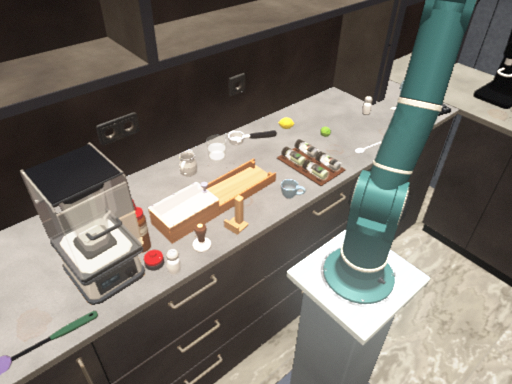

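View pics/top0.png

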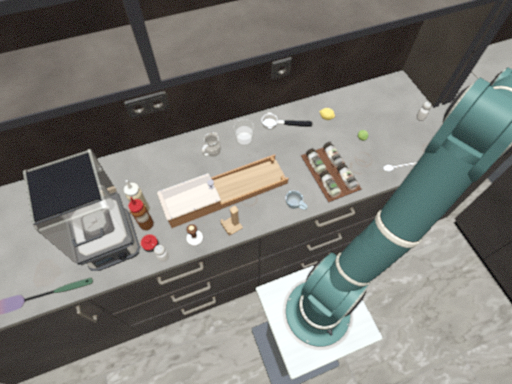

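Scene view: the dispenser runs from (155,215) to (275,180), with the covered end at the left. The four jars are at about (310,160), the paddle at (238,215), the tamper at (201,237), the cup at (290,190) and the shaker at (172,262). I'll check the fitted poses with an overlay.

```bash
cat >> h.py <<'E'
def draw(im,n,P,col,s,o):
    q=[tuple(int(v) for v in ((pix(n,p)-o)*s)) for p in P]
    for a,b in zip(q[:-1],q[1:]): cv2.line(im,a,b,col,1,cv2.LINE_AA)
def frame(o,yaw,P): 
    c,s=np.cos(np.radians(yaw)),np.sin(np.radians(yaw)); return [(o[0]+c*p[0]-s*p[1],o[1]+s*p[0]+c*p[1],p[2]) for p in P]
def crop(im,x0,y0,w,h,s): return np.ascontiguousarray(cv2.resize(im[y0:y0+h,x0:x0+w],None,fx=s,fy=s,interpolation=cv2.INTER_CUBIC)[...,::-1])
E
cat > ov.py <<'E'
from h import *
D=(541,139.5,2.9); J=(476,-286,2.8)
for n,(x0,y0,w,h,s) in (("scene",(145,130,210,130,3.8)),("top",(150,130,220,125,3.6))):
    im=crop(snap(n),x0,y0,w,h,s); o=np.array([x0,y0])
    for z in(0,):draw(im,n,frame(D,D[2],[(-62.5,-232,z),(62.5,-232,z),(62.5,247,z),(-62.5,247,z),(-62.5,-232,z)]),(0,255,0),s,o)
    draw(im,n,frame(D,D[2],[(-56.5,-232,55),(-56.5,34,55)]),(0,255,255),s,o)
    draw(im,n,frame(D,D[2],[(56.5,-232,55),(56.5,34,55)]),(0,255,255),s,o)
    draw(im,n,frame(J,J[2],[(-120,-75,8),(120,-75,8),(120,75,8),(-120,75,8),(-120,-75,8)]),(255,0,255),s,o)
    cv2.imwrite(f"pics/ov_{n}.png",im)
E
python3 ov.py
```

```text
(no output)
```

View pics/ov_scene.png

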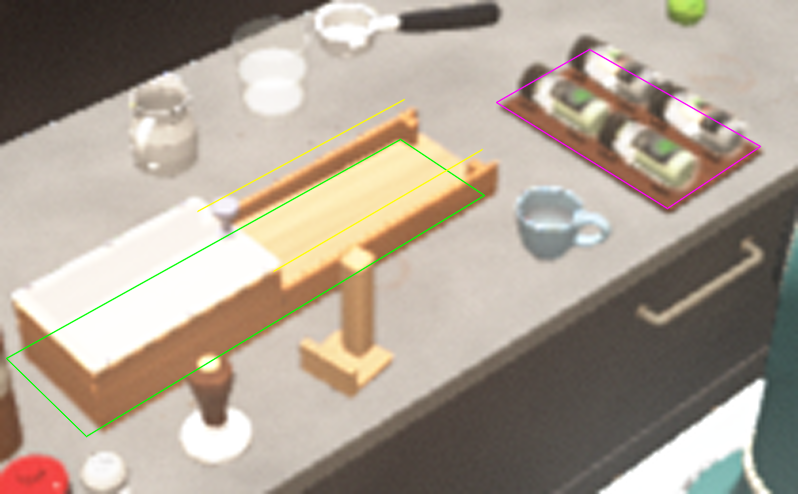

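View pics/ov_top.png

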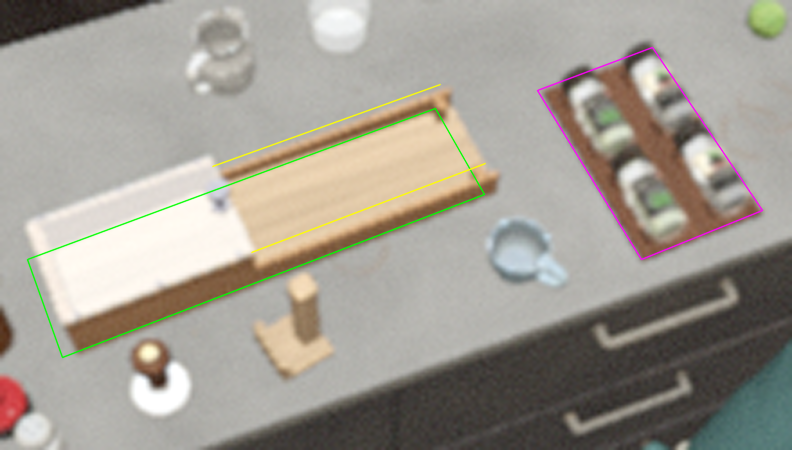

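```bash
python3 - <<'E'
from h import *
for n,uv,z in (("scene",(275.8,180),0),("scene",(172.1,242.6),0),("top",(287.5,182.8),0),("top",(172.2,227.2),0),
 ("scene",(145+497/3.8,130+163/3.8),42),("scene",(145+497/3.8,130+163/3.8),55),("top",(150+497/3.6,130+173/3.6),42),("top",(150+497/3.6,130+173/3.6),55),
 ("scene",(145+419/3.8,130+110/3.8),55),("top",(150+452/3.6,130+92/3.6),55),
 ("scene",(145+224/3.8,130+203/3.8),110.4),("top",(150+220/3.6,130+200/3.6),110.4)): print(n,z,ray(n,uv,z).round(0))
# frames' predictions
print(frame((541,139.5),2.9,[(-62.5,-232,0),(-62.5,247,0),(62.5,-232,0),(0,46.6,110)]))
for k in range(4):
  for n in("scene","top"):
    manip.snapshot(n)
    for t in("ramp_tail","end_stop","crest","pin_top","cover_edge"): pp(t,n,1)
E
```

```text
scene 0 [ 488. -111.    0.]
scene 0 [466. 367.   0.]
top 0 [ 492. -109.    0.]
top 0 [468. 365.   0.]
scene 42 [ 483. -104.   42.]
scene 55 [471. -92.  55.]
top 42 [ 488. -106.   42.]
top 55 [ 481. -102.   55.]
scene 55 [586. -89.  55.]
top 55 [595. -97.  55.]
scene 110.4 [534. 185. 110.]
top 110.4 [520. 186. 110.]
[(np.float64(490.31760227378584), np.float64(-95.3649496215258), 0), (np.float64(466.0835839770402), np.float64(383.0216224696994), 0), (np.float64(615.1575219218091), np.float64(-89.04083211193665), 0), (np.float64(538.6423689924252), np.float64(186.04032204478307), 110)]
scene ramp_tail 0.9 [550.0, -80.0, 15.0]
scene end_stop 0.92 [526.0, 360.0, 14.0]
scene crest 0.88 [537.0, 199.0, 25.0]
scene pin_top 0.49 [535.0, 188.0, 106.0]
scene cover_edge 0.72 [534.0, 174.0, 67.0]
top ramp_tail 0.74 [551.0, -80.0, 12.0]
top end_stop 0.95 [526.0, 359.0, 17.0]
top crest 0.82 [534.0, 199.0, 21.0]
top pin_top 0.45 [542.0, 187.0, 109.0]
top cover_edge 0.73 [541.0, 169.0, 64.0]
scene ramp_tail 0.73 [395.0, 299.0, -3.0]
scene end_stop 0.85 [527.0, 362.0, 13.0]
scene crest 0.9 [538.0, 198
[... 378 characters left out ...]
0.79 [538.0, 205.0, 24.0]
scene pin_top 0.37 [534.0, 188.0, 108.0]
scene cover_edge 0.67 [536.0, 179.0, 70.0]
top ramp_tail 0.64 [552.0, -78.0, 14.0]
top end_stop 0.73 [526.0, 360.0, 18.0]
top crest 0.7 [533.0, 200.0, 24.0]
top pin_top 0.46 [538.0, 187.0, 111.0]
top cover_edge 0.84 [540.0, 172.0, 69.0]
scene ramp_tail 0.8 [553.0, -80.0, 15.0]
scene end_stop 0.86 [526.0, 361.0, 15.0]
scene crest 0.6 [536.0, 204.0, 24.0]
scene pin_top 0.42 [532.0, 187.0, 107.0]
scene cover_edge 0.77 [534.0, 176.0, 71.0]
top ramp_tail 0.65 [550.0, -78.0, 10.0]
top end_stop 0.83 [526.0, 361.0, 20.0]
top crest 0.84 [536.0, 201.0, 25.0]
top pin_top 0.6 [538.0, 189.0, 112.0]
top cover_edge 0.59 [539.0, 170.0, 67.0]
```

The rest overlay fits. I've refined the dispenser pose to origin (539,140.4), yaw 3.1°. Next I'll go above jar A.

Emit:
apply_moves:
  moves:
    - [0.65,[28,35,-9],-2]
    - [0.65,[56,71,-18],-4]
    - [0.65,[84,106,-27],-6]
    - [0.65,[112,142,-36],-8]
    - [0.65,[140,177,-45],-10]
    - [0.65,[168,213,-54],-12]
    - [0.65,[196,248,-63],-14]
    - [0.65,[224,284,-72],-16]
    - [0.65,[252,319,-81],-18]
    - [0.65,[278,354,-90],-20]
    - [0.65,[278,354,-90],-20]
    - [0.65,[278,354,-90],-20]
  newtons: 15

```text
t: 5.2
position: [531.8, -244.9, 124.6]
orientation: [180.0, 0.0, 3.0]
contact_force: [-0.4, 0.3, 0.0]
gripper_width: 60.0
grasp_force: 0.0
```

```bash
python3 - <<'E'
from h import *
for k in range(2):
  for n in("scene","top"):
    snap(n,f"g{n}.png"); pp("jar_1",n,4); 
    if k==0: pp("jar_1",n,4,manip.look_for); pp("paddle",n,1); pp("tamper",n,1)
    c=manip.pinpoint
o=manip.observe(); print(o["position"],o["orientation"],o["gripper_width"],o["q"])
E
```

```text
scene jar_1 0.68 [360.0, -252.0, 27.0]
scene jar_1 0.64 [372.0, -336.0, 27.0]
scene jar_1 0.53 [486.0, -325.0, 27.0]
scene jar_1 0.52 [477.0, -249.0, 25.0]
scene jar_1 0.81 [410.0, -311.0, 39.0]
scene jar_1 0.8 [410.0, -237.0, 41.0]
scene jar_1 0.77 [524.0, -232.0, 38.0]
scene jar_1 0.49 [529.0, -309.0, 41.0]
scene paddle 0.81 [396.0, 157.0, -2.0]
scene tamper 0.72 [397.0, 299.0, -6.0]
top jar_1 0.8 [482.0, -327.0, 28.0]
top jar_1 0.78 [479.0, -245.0, 25.0]
top jar_1 0.72 [366.0, -250.0, 31.0]
top jar_1 0.51 [369.0, -334.0, 31.0]
top jar_1 0.78 [520.0, -240.0, 44.0]
top jar_1 0.76 [525.0, -317.0, 44.0]
top jar_1 0.48 [446.0, -321.0, 47.0]
top jar_1 0.32 [529.0, 165.0, 35.0]
top paddle 0.86 [396.0, 160.0, 0.0]
top tamper 0.55 [395.0, 299.0, 4.0]
scene jar_1 0.76 [368.0, -330.0, 27.0]
scene jar_1 0.58 [365.0, -250.0, 26.0]
scene jar_1 0.58 [484.0, -327.0, 26.0]
scene jar_1 0.49 [479.0, -247.0, 25.0]
top jar_1 0.72 [483.0, -330.0, 26.0]
top jar_1 0.66 [362.0, -251.0, 30.0]
top jar_1 0.49 [373.0, -337.0, 31.0]
top jar_1 0.48 [479.0, -246.0, 27.0]
[ 532.1790501  -244.2511694   124.59823576] [ 1.79998451e+02 -5.63701123e-04  3.01689473e+00] 59.56214844569366 [ 24.42842233  26.86304547  -3.91637777 105.16325306   2.37981884
  48.0510963  -67.64085428]
```

Emit:
apply_moves:
  moves:
    - [0.65,[0,0,-40],0]
    - [0.65,[0,0,-80],0]
    - [0.65,[0,0,-100],0]
    - [0.65,[0,0,-110],0]
    - [0.65,[0,0,-110],0]
    - [0.35,[0,0,-110],0]
    - [0.35,[0,0,-110],0]
    - [0.35,[0,0,-110],0]
    - [0.35,[0,0,-110],0]
    - [0.35,[0,0,-105],0]
    - [0.35,[0,0,-90],0]
    - [0.35,[0,0,-50],0]
    - [0.35,[0,0,0],0]
    - [0.35,[0,0,0],0]

```text
t: 7.65
position: [535.0, -245.4, 129.5]
orientation: [179.8, -0.5, 3.0]
contact_force: [-0.4, -0.0, -0.5]
gripper_width: 40.5
grasp_force: 15.0
```

Emit:
apply_moves:
  moves:
    - [0.35,[2,30,0],0]
    - [0.35,[5,75,0],0]
    - [0.35,[9,120,0],0]
    - [0.35,[13,165,0],0]
    - [0.35,[15,200,0],0]
    - [0.35,[16,213,0],0]
    - [0.35,[16,213,0],0]
    - [0.35,[16,213,-40],0]
    - [0.35,[16,213,-40],0]
    - [0.35,[16,213,-40],0]

```text
t: 8.9
position: [548.5, -32.6, 85.2]
orientation: [180.0, -0.0, 2.9]
contact_force: [0.1, -0.3, -0.2]
gripper_width: 40.2
grasp_force: 15.0
```

```bash
python3 - <<'E'
from h import *
o=manip.observe(); print(o["position"],o["orientation"],o["gripper_width"])
for k in range(3):
  for n in("scene","top"):
    im=snap(n); pp("jar_1",n,5)
    if k==2: cv2.imwrite(f"pics/r_{n}.png",crop(im,170,130,150,110,5))
E
```

```text
[548.50757124 -32.61883446  85.22885861] [ 1.79971490e+02 -1.77269036e-02  2.91011068e+00] 40.17417701954385
scene jar_1 0.69 [482.0, -326.0, 26.0]
scene jar_1 0.63 [366.0, -329.0, 25.0]
scene jar_1 0.63 [362.0, -254.0, 28.0]
scene jar_1 0.5 [493.0, -35.0, 94.0]
top jar_1 0.52 [494.0, -30.0, 96.0]
scene jar_1 0.87 [363.0, -250.0, 27.0]
scene jar_1 0.74 [395.0, 297.0, -6.0]
scene jar_1 0.69 [483.0, -326.0, 26.0]
scene jar_1 0.57 [495.0, -34.0, 97.0]
scene jar_1 0.55 [370.0, -332.0, 26.0]
top jar_1 0.72 [493.0, -31.0, 96.0]
scene jar_1 0.8 [483.0, -327.0, 26.0]
scene jar_1 0.76 [495.0, -35.0, 96.0]
scene jar_1 0.58 [366.0, -331.0, 30.0]
scene jar_1 0.55 [362.0, -251.0, 23.0]
scene jar_1 0.5 [537.0, 140.0, -4.0]
top jar_1 0.47 [494.0, -33.0, 96.0]
```

View pics/r_scene.png

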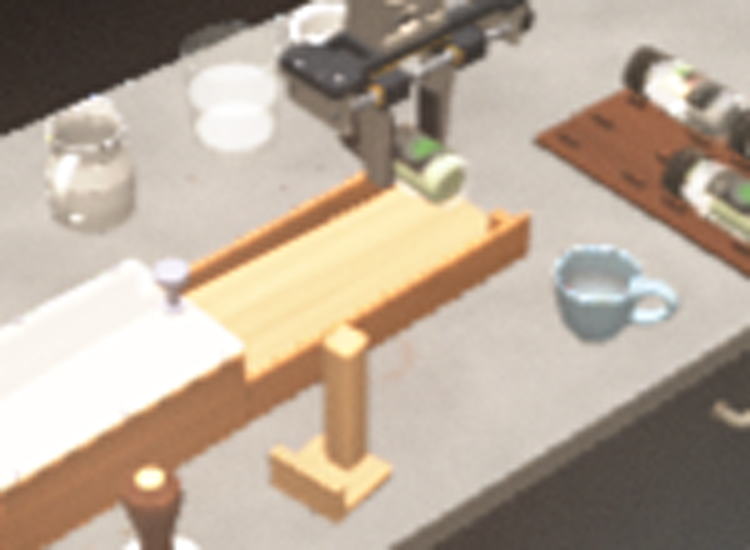

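Emit:
apply_moves:
  moves:
    - [0.35,[1.5,1,-20],0]
    - [0.35,[1.5,1,-35],0]
    - [0.35,[1.5,1,-45],0]
    - [0.35,[1.5,1,-52],0]
    - [0.35,[1.5,1,-58],0]
    - [0.35,[1.5,1,-62],0]
    - [0.35,[1.5,1,-62],0]

```text
t: 10.38
position: [549.9, -30.3, 22.7]
orientation: [180.0, -0.0, 3.0]
contact_force: [0.1, -0.5, -2.1]
gripper_width: 40.4
grasp_force: 15.0
```

Emit:
apply_moves:
  moves:
    - [0.44,[0,0,-0.5],0]
    - [0.48,[0,0,-0.5],0]
    - [0.53,[0,0,-0.5],0]
    - [0.53,[0,0,-0.5],0]
    - [0.53,[0,0,10],0]
    - [0.53,[0,0,35],0]
    - [0.53,[0,0,70],0]
    - [0.65,[0,0,102],0]
    - [0.65,[-2,-40,102],0]
    - [0.65,[-4,-85,102],0]
    - [0.65,[-6,-130,102],0]
    - [0.65,[-8,-175,102],0]
    - [0.65,[-10,-220,102],0]
    - [0.65,[-12,-265,102],0]
    - [0.65,[-14,-292,102],0]
    - [0.65,[-14,-292,102],0]
    - [0.65,[-14,-292,102],0]

```text
t: 12.5
position: [536.1, -320.6, 124.9]
orientation: [-179.9, -0.0, 3.1]
contact_force: [-0.1, -0.0, 0.6]
gripper_width: 59.9
grasp_force: 0.0
```

```bash
cat > jl.py <<'E'
from h import *
import sys
from collections import defaultdict
def jars(N=2,t="jar_1"):
    L=[]
    for k in range(N):
      for n in("scene","top"):
        manip.snapshot(n)
        for d in manip.pinpoint(t,n):
            if d["p"]>.25: L.append((n,world(n,d["point"])))
    G=[]
    for n,p in L:
        for g in G:
            if np.linalg.norm(np.mean([q for _,q in g],0)-p)<18: g.append((n,p));break
        else: G.append([(n,p)])
    for g in G:
        m=np.mean([q for _,q in g],0); d=m-np.array([539,140.4,0]);c,s=np.cos(np.radians(3.1)),np.sin(np.radians(3.1))
        print(t,len(g),m.round(1),"in disp",np.round([c*d[0]+s*d[1],-s*d[0]+c*d[1]],1))
if __name__=="__main__":
    o=manip.observe(); print(o["t"],o["position"].round(1),o["orientation"].round(1),o["gripper_width"].round(1))
    for t in sys.argv[1:] or ["jar_1"]: jars(2,t)
E
python3 jl.py
```

```text
Traceback (most recent call last):
  File "jl.py", line 20, in <module>
    o=manip.observe(); print(o["t"],o["position"].round(1),o["orientation"].round(1),o["gripper_width"].round(1))
                                                                                     ^^^^^^^^^^^^^^^^^^^^^^^^
AttributeError: 'float' object has no attribute 'round'
```

```bash
sed -i 's/o\["gripper_width"\].round(1)/round(o["gripper_width"],1)/' jl.py; python3 jl.py
```

```text
12.5 [ 536.1 -320.6  124.9] [-179.9   -0.     3.1] 59.9
jar_1 4 [ 368.9 -333.6   27.3] in disp [-195.5 -464.1]
jar_1 4 [ 364.3 -250.    27.1] in disp [-195.6 -380.4]
jar_1 4 [497.4 -61.3  32.2] in disp [ -52.5 -199.1]
jar_1 3 [ 481.4 -327.2   27.3] in disp [ -82.8 -463.8]
jar_1 1 [549.  -79.8  12.2] in disp [  -1.9 -220.4]
```

Emit:
apply_moves:
  moves:
    - [0.65,[-1,-2,-40],0]
    - [0.65,[-1,-2,-80],0]
    - [0.65,[-1,-2,-100],0]
    - [0.65,[-1,-2,-110],0]
    - [0.65,[-1,-2,-110],0]
    - [0.35,[-1,-2,-110],0]
    - [0.35,[-1,-2,-110],0]
    - [0.35,[-1,-2,-110],0]
    - [0.35,[-1,-2,-110],0]
    - [0.35,[-1,-2,-105],0]
    - [0.35,[-1,-2,-90],0]
    - [0.35,[-1,-2,-50],0]
    - [0.35,[0,0,0],0]
    - [0.35,[0,0,0],0]

```text
t: 14.65
position: [538.6, -323.5, 129.9]
orientation: [179.7, -0.4, 3.0]
contact_force: [0.3, 0.7, -2.4]
gripper_width: 40.1
grasp_force: 15.0
```

Emit:
apply_moves:
  moves:
    - [0.35,[0,30,0],0]
    - [0.35,[1,75,0],0]
    - [0.35,[3,120,0],0]
    - [0.35,[5,165,0],0]
    - [0.35,[7,210,0],0]
    - [0.35,[9,255,0],0]
    - [0.35,[10,300,0],0]
    - [0.35,[10.5,325,0],0]
    - [0.35,[10.5,332.5,0],0]
    - [0.35,[10.5,332.5,-20],0]
    - [0.35,[10.5,332.5,-40],0]
    - [0.35,[10.5,332.5,-40],0]
    - [0.35,[10.5,332.5,-40],0]

```text
t: 16.27
position: [546.5, 9.4, 85.0]
orientation: [180.0, -0.0, 2.9]
contact_force: [0.1, -0.2, -1.6]
gripper_width: 40.7
grasp_force: 15.0
```

```bash
python3 jl.py
```

```text
16.275 [546.5   9.4  85. ] [180.   -0.    2.9] 40.7
jar_1 3 [493.5   7.5  96.1] in disp [ -52.6 -130.2]
jar_1 4 [495.6 -60.9  32.3] in disp [ -54.2 -198.7]
jar_1 2 [ 368.7 -330.    26.6] in disp [-195.5 -460.5]
jar_1 2 [ 363.9 -252.1   25.4] in disp [-196.  -382.4]
jar_1 1 [539.3 167.6  65.6] in disp [ 1.8 27.1]
```

Emit:
apply_moves:
  moves:
    - [0.35,[0,0,-20],0]
    - [0.35,[0,0,-35],0]
    - [0.35,[0,0,-45],0]
    - [0.35,[0,0,-52],0]
    - [0.35,[0,0,-58],0]
    - [0.35,[0,0,-61],0]
    - [0.35,[0,0,-61],0]
    - [0.44,[0,0,-61],0]
    - [0.48,[0,0,-61.5],0]
    - [0.53,[0,0,-61.5],0]
    - [0.53,[0,0,-61.5],0]
    - [0.53,[0,0,-50],0]
    - [0.53,[0,0,-25],0]
    - [0.53,[0,0,10],0]
    - [0.53,[0,0,40],0]

```text
t: 18.55
position: [546.5, 10.3, 126.6]
orientation: [-180.0, -0.1, 3.0]
contact_force: [0.4, -0.4, -0.3]
gripper_width: 48.6
grasp_force: 0.0
```

Emit:
apply_moves:
  moves:
    - [0.65,[-18,-36,0],0]
    - [0.65,[-36,-72,0],0]
    - [0.65,[-54,-108,0],0]
    - [0.65,[-72,-144,0],0]
    - [0.65,[-90,-180,0],0]
    - [0.65,[-108,-216,0],0]
    - [0.65,[-122,-243,0],0]
    - [0.65,[-130,-257,0],0]
    - [0.65,[-130,-257,0],0]
    - [0.65,[-130,-257,0],0]

```text
t: 19.8
position: [416.9, -245.5, 124.7]
orientation: [-180.0, -0.0, 3.1]
contact_force: [-0.9, 0.3, -0.3]
gripper_width: 59.8
grasp_force: 0.0
```

```bash
python3 jl.py
```

```text
19.8 [ 416.9 -245.5  124.7] [-180.    -0.     3.1] 59.8
jar_1 4 [ 369.2 -334.7   27.8] in disp [-195.3 -465.3]
jar_1 4 [495.5 -20.8  35.8] in disp [ -52.1 -158.6]
jar_1 4 [ 363.  -251.9   28.4] in disp [-197.  -382.2]
jar_1 4 [496.2 -60.5  31.8] in disp [ -53.6 -198.3]
```

Emit:
apply_moves:
  moves:
    - [0.65,[0,-1.5,-40],0]
    - [0.65,[0,-1.5,-80],0]
    - [0.65,[0,-1.5,-100],0]
    - [0.65,[0,-1.5,-110],0]
    - [0.65,[0,-1.5,-110],0]
    - [0.35,[0,-1.5,-110],0]
    - [0.35,[0,-1.5,-110],0]
    - [0.35,[0,-1.5,-110],0]
    - [0.35,[0,-1.5,-110],0]
    - [0.35,[0,-1.5,-105],0]
    - [0.35,[0,-1.5,-90],0]
    - [0.35,[0,-1.5,-50],0]
    - [0.35,[0,0,0],0]
    - [0.35,[0,0,0],0]

```text
t: 21.95
position: [418.6, -248.0, 128.8]
orientation: [179.8, -0.4, 3.0]
contact_force: [-0.1, -0.0, -0.5]
gripper_width: 40.2
grasp_force: 15.0
```

Emit:
apply_moves:
  moves:
    - [0.35,[12,30,0],0]
    - [0.35,[30,70,0],0]
    - [0.35,[48,112,0],0]
    - [0.35,[66,154,0],0]
    - [0.35,[84,196,0],0]
    - [0.35,[102,238,0],0]
    - [0.35,[118,275,0],0]
    - [0.35,[127,296,0],0]
    - [0.35,[127,296,-20],0]
    - [0.35,[127,296,-40],0]
    - [0.35,[127,296,-40],0]
    - [0.35,[127,296,-40],0]

```text
t: 23.45
position: [543.2, 49.2, 84.8]
orientation: [180.0, 0.0, 3.0]
contact_force: [0.8, 0.5, -0.8]
gripper_width: 40.4
grasp_force: 15.0
```

```bash
python3 jl.py
```

```text
23.45 [543.2  49.2  84.8] [180.   0.   3.] 40.4
jar_1 2 [ 368.4 -330.    25.2] in disp [-195.8 -460.5]
jar_1 4 [488.9  47.4  98.1] in disp [-55.  -90.2]
jar_1 4 [495.1 -21.2  35.4] in disp [ -52.6 -159. ]
jar_1 4 [496.8 -61.6  32.9] in disp [ -53.  -199.5]
jar_1 2 [540.5 169.4  65.2] in disp [ 3.1 28.9]
```

Emit:
apply_moves:
  moves:
    - [0.35,[1.5,0.5,-20],0]
    - [0.35,[1.5,0.5,-35],0]
    - [0.35,[1.5,0.5,-45],0]
    - [0.35,[1.5,0.5,-52],0]
    - [0.35,[1.5,0.5,-57],0]
    - [0.35,[1.5,0.5,-59.5],0]
    - [0.35,[1.5,0.5,-59.5],0]
    - [0.44,[1.5,0.5,-59.5],0]
    - [0.48,[1.5,0.5,-60],0]
    - [0.53,[1.5,0.5,-60],0]
    - [0.53,[1.5,0.5,-60],0]
    - [0.53,[1.5,0.5,-50],0]
    - [0.53,[1.5,0.5,-25],0]
    - [0.53,[1.5,0.5,10],0]
    - [0.53,[1.5,0.5,40],0]

```text
t: 25.72
position: [544.9, 49.8, 126.5]
orientation: [-180.0, -0.1, 3.0]
contact_force: [0.3, -0.3, 0.3]
gripper_width: 48.9
grasp_force: 0.0
```

Emit:
apply_moves:
  moves:
    - [0.65,[-14,-42,0],0]
    - [0.65,[-28,-86,0],0]
    - [0.65,[-42,-130,0],0]
    - [0.65,[-56,-174,0],0]
    - [0.65,[-70,-218,0],0]
    - [0.65,[-84,-262,0],0]
    - [0.65,[-98,-306,0],0]
    - [0.65,[-112,-350,0],0]
    - [0.65,[-123,-380,0],0]
    - [0.65,[-123,-380,0],0]
    - [0.65,[-123,-380,0],0]

```text
t: 27.1
position: [422.1, -329.2, 124.9]
orientation: [-180.0, -0.0, 3.1]
contact_force: [-0.3, 0.8, -0.5]
gripper_width: 59.6
grasp_force: 0.0
```

```bash
python3 jl.py
```

```text
27.1 [ 422.1 -329.2  124.9] [-180.    -0.     3.1] 59.6
jar_1 3 [ 368.5 -333.5   29.1] in disp [-195.9 -464. ]
jar_1 4 [492.   20.3  38.3] in disp [ -53.4 -117.4]
jar_1 4 [495.5 -21.9  33.8] in disp [ -52.2 -159.7]
jar_1 4 [496.9 -61.3  33.4] in disp [ -53.  -199.1]
jar_1 1 [367.7 423.2   1. ] in disp [-155.8  291.7]
jar_1 1 [550.5 -78.4  10.4] in disp [  -0.4 -219.1]
```

Emit:
apply_moves:
  moves:
    - [0.65,[-0.5,-1,-40],0]
    - [0.65,[-0.5,-1,-80],0]
    - [0.65,[-0.5,-1,-100],0]
    - [0.65,[-0.5,-1,-107],0]
    - [0.65,[-0.5,-1,-107],0]
    - [0.35,[-0.5,-1,-107],0]
    - [0.35,[-0.5,-1,-107],0]
    - [0.35,[-0.5,-1,-107],0]
    - [0.35,[-0.5,-1,-107],0]
    - [0.35,[-0.5,-1,-102],0]
    - [0.35,[-0.5,-1,-90],0]
    - [0.35,[-0.5,-1,-50],0]
    - [0.35,[0,0,0],0]
    - [0.35,[0,0,0],0]

```text
t: 29.25
position: [424.1, -332.1, 129.0]
orientation: [179.7, -0.4, 3.0]
contact_force: [1.2, -0.4, -0.8]
gripper_width: 40.5
grasp_force: 15.0
```

Emit:
apply_moves:
  moves:
    - [0.35,[9,30,0],0]
    - [0.35,[22,76,0],0]
    - [0.35,[35,122,0],0]
    - [0.35,[48,168,0],0]
    - [0.35,[61,214,0],0]
    - [0.35,[74,260,0],0]
    - [0.35,[87,306,0],0]
    - [0.35,[100,352,0],0]
    - [0.35,[113,395,0],0]
    - [0.35,[120,418,0],0]
    - [0.35,[120,418,-20],0]
    - [0.35,[120,418,-40],0]
    - [0.35,[120,418,-40],0]
    - [0.35,[120,418,-40],0]

```text
t: 31.0
position: [541.7, 87.6, 84.8]
orientation: [180.0, 0.0, 3.0]
contact_force: [0.0, -0.3, -0.4]
gripper_width: 40.1
grasp_force: 15.0
```

```bash
python3 jl.py
```

```text
31.0 [541.7  87.6  84.8] [180.   0.   3.] 40.1
jar_1 4 [495.1 -20.6  35.5] in disp [ -52.6 -158.4]
jar_1 4 [492.9  19.6  38.1] in disp [ -52.6 -118.1]
jar_1 4 [496.3 -61.3  32.3] in disp [ -53.5 -199.1]
jar_1 1 [533.4 187.2 106.6] in disp [-3.1 47. ]
jar_1 4 [490.5  82.6  95.2] in disp [-51.6 -55.1]
jar_1 1 [548.4 -79.7  12.9] in disp [  -2.5 -220.3]
```

Emit:
apply_moves:
  moves:
    - [0.35,[0,0.5,-20],0]
    - [0.35,[0,0.5,-35],0]
    - [0.35,[0,0.5,-45],0]
    - [0.35,[0,0.5,-51],0]
    - [0.35,[0,0.5,-54.5],0]
    - [0.35,[0,0.5,-54.5],0]
    - [0.44,[0,0.5,-54.5],0]
    - [0.47,[0,0.5,-55],0]
    - [0.5,[0,0.5,-55],0]
    - [0.5,[0,0.5,-55],0]
    - [0.5,[0,0.5,-45],0]
    - [0.5,[0,0.5,-20],0]
    - [0.5,[0,0.5,10],0]
    - [0.5,[0,0.5,50],0]
    - [0.5,[0,0.5,90],0]
    - [0.5,[0,0.5,90],0]

```text
t: 33.4
position: [543.9, 88.8, 178.6]
orientation: [-180.0, -0.4, 3.0]
contact_force: [-0.7, 0.5, 0.6]
gripper_width: 45.9
grasp_force: 0.0
```

```bash
python3 jl.py jar_1 paddle; python3 - <<'E'
from h import *
for n,(x0,y0,w,h,s) in (("scene",(215,190,40,50,12)),("top",(215,200,40,40,12))):
    im=crop(snap(n),x0,y0,w,h,s)
    o=np.array([x0,y0]);P=(396,158)
    for y in(0,):
        draw(im,n,frame(P,y,[(-30,-30,0),(30,-30,0),(30,30,0),(-30,30,0),(-30,-30,0)]),(0,255,0),s,o)
        draw(im,n,frame(P,y,[(-30,30,0),(-30,30,34),(30,30,34),(30,30,0)]),(255,255,0),s,o)
        draw(im,n,frame(P,y,[(-12,-28,120),(12,-28,120),(12,-4,120),(-12,-4,120),(-12,-28,120)]),(255,0,255),s,o)
    globals()[n]=cv2.resize(im,(480,480*im.shape[0]//im.shape[1]))
H=480; cv2.imwrite("pics/pad.png",cv2.resize(np.hstack([cv2.resize(scene,(384,480)),cv2.resize(top,(480,480))]),(800,444)))
E
```

```text
33.4 [543.9  88.8 178.6] [-180.    -0.4    3. ] 45.9
jar_1 4 [492.9  20.2  37.7] in disp [ -52.5 -117.5]
jar_1 4 [490.2  57.8  38.9] in disp [-53.2 -79.8]
jar_1 4 [496.6 -61.9  33.1] in disp [ -53.3 -199.7]
jar_1 3 [494.1 -19.8  35.4] in disp [ -53.5 -157.5]
paddle 4 [ 3.962e+02  1.579e+02 -2.000e-01] in disp [-141.6   25.2]
```

View pics/pad.png

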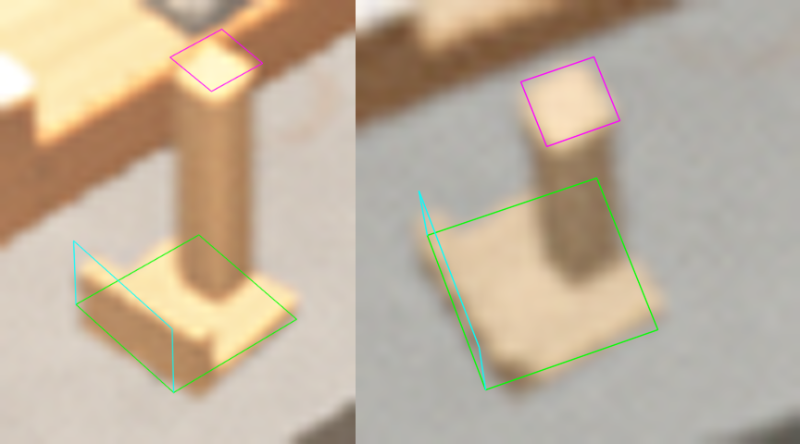

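```bash
python3 - <<'E'
from h import *
S=lambda X,Y:(215+X/8.89,190+Y/8.89); T=lambda X,Y:(215+(X-355.6)/11.11,200+Y/11.11)
for nm,n,uv,z in (("bl",'scene',S(78,320),0),("br",'scene',S(200,395),0),("fr",'scene',S(299,303),0),("bl",'top',T(425,250),0),("br",'top',T(515,392),0),("fr",'top',T(662,303),0)): print(nm,n,ray(n,uv,z).round(0))
# mask fit
from scipy.optimize import minimize
ms={}
for n in("scene","top"):
    manip.snapshot(n); r=manip.masks_of("paddle",n); print(n,r[0]["p"],r[0]["region"].sum()); ms[n]=r[0]["region"]
def hull(P): return cv2.convexHull(np.array(P,np.float32))
def boxes(x,y,yaw):
    B=[((-30,30),(-30,30),(0,10)),((-30,30),(20,30),(0,34)),((-12,12),(-28,-4),(0,120))]
    return [frame((x,y),yaw,[(a,b,c) for a in X for b in Y for c in Z]) for X,Y,Z in B]
K=8
def cost(v):
    t=0
    for n,m in ms.items():
        big=np.zeros((50*K,50*K),np.uint8); o=np.array([210,188])
        for b in boxes(*v):
            q=np.array([(pix(n,p)-o+.5)*K for p in b]); cv2.fillConvexPoly(big,cv2.convexHull(q.astype(np.int32)),1)
        a=cv2.resize(big.astype(np.float32),(50,50),interpolation=cv2.INTER_AREA); t+=np.abs(a-m[188:238,210:260]).sum()
    return t
best=min(((cost((x,y,w)),x,y,w) for w in range(-30,31,5) for x in range(390,403,4) for y in range(152,165,4)))
print(best)
r=minimize(cost,best[1:],method="Nelder-Mead",options=dict(initial_simplex=[list(best[1:])]+[[best[1]+a,best[2]+b,best[3]+c] for a,b,c in((3,0,0),(0,3,0),(0,0,4))])); print(r.x,r.fun)
E
```

```text
bl scene [419. 192.   0.]
br scene [359. 181.   0.]
fr scene [372. 122.   0.]
bl top [421. 190.   0.]
br top [362. 179.   0.]
fr top [375. 123.   0.]
scene 0.81 458
top 0.74 358Traceback (most recent call last):
  File "<stdin>", line 22, in <module>
  File "<stdin>", line 22, in <genexpr>
  File "<stdin>", line 19, in cost
  File "h.py", line 11, in pix
    c,M,e=cam(n); q=M.T@(np.array(P,float)-e); return np.array([c["fx"]*q[0]/q[2]+c["cx"],c["fy"]*q[1]/q[2]+c["cy"]])
          ~~~^^^
  File "h.py", line 5, in cam
    c=manip.camera_model(n); o=np.array(c["orientation"],float)
ValueError: time passes only in moves, steps and waits
```

Emit:
apply_moves:
  moves:
    - [0.6,[-15,5,0],9]
    - [0.6,[-30,11,0],19]
    - [0.6,[-45,17,0],29]
    - [0.6,[-60,23,0],39]
    - [0.6,[-75,29,0],49]
    - [0.6,[-90,35,0],59]
    - [0.6,[-105,41,0],69]
    - [0.6,[-120,47,0],79]
    - [0.6,[-135,52,0],89]
    - [0.6,[-142,54,0],98]
    - [0.6,[-142,54,0],98]
    - [0.6,[-142,54,0],98]
    - [0.6,[-142,54,0],98]

```text
t: 36.12
position: [400.0, 142.2, 174.6]
orientation: [180.0, -0.0, 100.9]
contact_force: [-0.4, 0.4, 0.2]
gripper_width: 55.2
grasp_force: 0.0
```

```bash
python3 jl.py paddle jar_1 tamper
```

```text
36.125 [400.  142.2 174.6] [180.   -0.  100.9] 55.2
paddle 4 [ 3.967e+02  1.579e+02 -1.000e-01] in disp [-141.2   25.2]
paddle 1 [538.9 186.8 111.4] in disp [ 2.4 46.4]
paddle 1 [495.6 -59.3  32.1] in disp [ -54.2 -197.1]
paddle 1 [ 4.773e+02 -2.910e+02 -4.000e-01] in disp [ -84.9 -427.4]
jar_1 4 [488.9  58.2  39.7] in disp [-54.5 -79.3]
jar_1 4 [497.1 -61.3  32.7] in disp [ -52.8 -199.2]
jar_1 4 [496.  -21.   34.6] in disp [ -51.7 -158.8]
jar_1 3 [492.8  20.6  38.6] in disp [ -52.6 -117.2]
jar_1 1 [548.6 -79.8  13.8] in disp [  -2.3 -220.4]
tamper 4 [370.2 240.5   0.7] in disp [-163.2  109.1]
tamper 1 [535.1 139.1  -4.1] in disp [-4.  -1.1]
tamper 1 [534.8 199.3  23.4] in disp [-1. 59.]
```

Emit:
apply_moves:
  moves:
    - [0.6,[0,0,-30],0]
    - [0.6,[0,0,-60],0]
    - [0.6,[0,0,-85],0]
    - [0.6,[0,0,-94],0]
    - [0.6,[0,0,-94],0]
    - [0.15,[0,0,-94],0]
    - [0.15,[0,0,-94],0]
    - [0.15,[0,0,-94],0]
    - [0.15,[0,0,-94],0]
    - [0.15,[0,0,-94],0]
    - [0.15,[0,0,-88],0]
    - [0.15,[0,0,-50],0]
    - [0.15,[0,0,-10],-4]
    - [0.15,[0,0,0],-8]
    - [0.15,[0,0,0],-8]
    - [0.15,[0,0,0],-8]
  newtons: 40

```text
t: 39.33
position: [399.0, 142.0, 173.9]
orientation: [-179.9, 0.0, 93.1]
contact_force: [0.9, 0.7, -1.7]
gripper_width: 23.6
grasp_force: 40.0
```

```bash
python3 jl.py paddle; python3 - <<'E'
from h import *
ims=[crop(snap(n),*b) for n,b in(("scene",(205,150,60,60,6.6)),("top",(205,160,60,60,6.6)))]
cv2.imwrite("pics/padheld.png",np.hstack(ims))
E
```

```text
39.325 [399.  142.  173.9] [-179.9    0.    93.1] 23.6
paddle 4 [397.5 158.8  92.7] in disp [-140.3   26. ]
paddle 2 [ 4.751e+02 -2.866e+02 -4.000e-01] in disp [ -86.9 -422.9]
paddle 1 [370.7 241.    3.3] in disp [-162.6  109.5]
```

View pics/padheld.png

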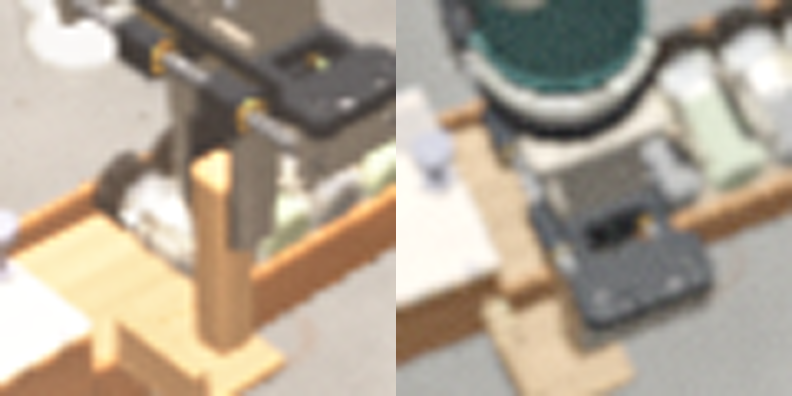

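Emit:
apply_moves:
  moves:
    - [0.15,[15,-28,0],0]
    - [0.15,[35,-65,0],0]
    - [0.15,[55,-103,0],0]
    - [0.15,[75,-140,0],0]
    - [0.15,[95,-178,0],0]
    - [0.15,[115,-215,0],0]
    - [0.15,[135,-253,0],0]
    - [0.15,[150,-280,0],0]
    - [0.15,[156,-292,0],0]
    - [0.15,[156,-292,0],0]
    - [0.15,[156,-292,-20],0]
    - [0.15,[156,-292,-45],0]
    - [0.15,[156,-292,-60],0]
    - [0.15,[156,-292,-66],0]
    - [0.15,[156,-292,-66],0]
    - [0.15,[156,-292,-66],0]

```text
t: 41.82
position: [556.2, -149.7, 109.4]
orientation: [179.9, 0.0, 93.0]
contact_force: [0.5, 0.2, -1.1]
gripper_width: 23.9
grasp_force: 40.0
```

```bash
python3 jl.py paddle jar_1; python3 - <<'E'
from h import *
ims=[crop(snap(n),*b) for n,b in(("scene",(215,130,80,70,5)),("top",(215,145,80,70,5)))]
cv2.imwrite("pics/padtail.png",np.hstack(ims))
E
```

```text
41.825 [ 556.2 -149.7  109.4] [179.9   0.   93. ] 23.9
paddle 1 [496.7 -61.4  32.7] in disp [ -53.1 -199.3]
paddle 4 [ 556.  -133.5   28.2] in disp [   2.2 -274.4]
jar_1 4 [496.8 -61.1  31.3] in disp [ -53.  -198.9]
jar_1 4 [495.8 -20.   34.1] in disp [ -51.8 -157.8]
jar_1 4 [492.9  20.2  37.3] in disp [ -52.6 -117.5]
jar_1 4 [489.6  57.5  39. ] in disp [-53.8 -80.1]
jar_1 1 [384.7 -95.5   3.3] in disp [-166.8 -227.2]
```

View pics/padtail.png

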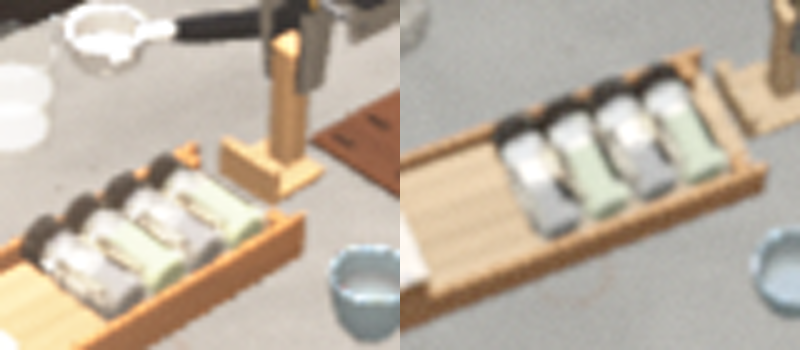

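Emit:
apply_moves:
  moves:
    - [0.15,[-1,5,0],0]
    - [0.15,[-2,10,0],0]
    - [0.15,[-2,14,0],0]
    - [0.15,[-2.5,17,0],0]
    - [0.15,[-2.5,19,0],0]
    - [0.15,[-2.5,20.5,0],0]
    - [0.15,[-2.7,22,0],0]
    - [0.15,[-2.8,23.5,0],0]
    - [0.15,[-2.9,25,0],0]
    - [0.15,[-3,26.5,0],0]
    - [0.15,[-3.1,28,0],0]
    - [0.15,[-3.2,30,0],0]
    - [0.15,[-3.3,32,0],0]
    - [0.15,[-3.4,34,0],0]
    - [0.15,[-3.5,36.5,0],0]
    - [0.15,[-3.7,39,0],0]
    - [0.15,[-3.8,41.5,0],0]
    - [0.15,[-3.9,44,0],0]
    - [0.15,[-4,47,0],0]
    - [0.15,[-4.2,50,0],0]

```text
t: 45.22
position: [551.4, -99.5, 108.6]
orientation: [-180.0, 0.0, 93.0]
contact_force: [0.9, -0.4, -2.0]
gripper_width: 23.5
grasp_force: 40.0
```

```bash
python3 jl.py jar_1; python3 -c "
from plant import manip; print(manip.observe()['contact_force'])"
```

```text
45.225 [551.4 -99.5 108.6] [-180.    0.   93.] 23.5
jar_1 4 [494.7   7.8  34.7] in disp [ -51.4 -130. ]
jar_1 4 [495.7 -31.7  32.4] in disp [ -52.5 -169.5]
jar_1 4 [492.   50.4  39.9] in disp [-51.8 -87.3]
jar_1 1 [369.1 241.1  -1.7] in disp [-164.2  109.8]
jar_1 3 [490.2  87.1  39.9] in disp [-51.6 -50.6]
jar_1 1 [ 477.4 -287.8    1.5] in disp [ -84.6 -424.2]
[-0.1029879  -0.7638887  -2.09137874]
```

Emit:
apply_moves:
  moves:
    - [0.15,[-0.2,3,0],0]
    - [0.15,[-0.3,6,0],0]
    - [0.15,[-0.5,9.5,0],0]
    - [0.15,[-0.7,13,0],0]
    - [0.15,[-0.9,17,0],0]
    - [0.15,[-1.1,21,0],0]
    - [0.15,[-1.4,25,0],0]
    - [0.15,[-1.6,29,0],0]
    - [0.15,[-1.8,33,0],0]
    - [0.15,[-2,37,0],0]
    - [0.15,[-2.2,41,0],0]
    - [0.15,[-2.4,45,0],0]
    - [0.15,[-2.6,49,0],0]
    - [0.15,[-2.9,53,0],0]
    - [0.15,[-3.1,57,0],0]
    - [0.15,[-3.3,61,0],0]
    - [0.15,[-3.5,65,0],0]
    - [0.15,[-3.7,69,0],0]
    - [0.15,[-3.9,72.5,0],0]
    - [0.15,[-4.1,76,0],0]

```text
t: 48.12
position: [547.3, -23.6, 108.6]
orientation: [180.0, 0.0, 93.0]
contact_force: [-0.7, -0.1, -0.9]
gripper_width: 23.8
grasp_force: 40.0
```

```bash
python3 jl.py jar_1; python3 -c "
from plant import manip; print(manip.observe()['contact_force'])"
```

```text
48.125 [547.3 -23.6 108.6] [180.   0.  93.] 23.8
jar_1 4 [490.8  42.4  36.8] in disp [-53.4 -95.2]
jar_1 4 [487.8 124.6  41.9] in disp [-52. -13.]
jar_1 4 [491.1  85.   38.5] in disp [-50.8 -52.7]
jar_1 4 [484.8 162.9  43. ] in disp [-52.9  25.4]
[-0.24265198  0.84119729 -1.83137247]
```

Emit:
apply_moves:
  moves:
    - [0.15,[-0.2,3,0],0]
    - [0.15,[-0.3,6,0],0]
    - [0.15,[-0.5,9.5,0],0]
    - [0.15,[-0.7,13,0],0]
    - [0.15,[-0.9,17,0],0]
    - [0.15,[-1.1,21,0],0]
    - [0.15,[-1.4,25,0],0]
    - [0.15,[-1.6,29,0],0]
    - [0.15,[-1.8,33,0],0]
    - [0.15,[-2,37,0],0]
    - [0.15,[-2.2,41,0],0]
    - [0.15,[-2.4,45,0],0]
    - [0.15,[-2.6,49,0],0]
    - [0.15,[-2.9,53,0],0]
    - [0.15,[-3.1,57,0],0]
    - [0.15,[-3.3,61,0],0]
    - [0.15,[-3.5,65,0],0]
    - [0.15,[-3.7,69,0],0]
    - [0.15,[-3.9,72.5,0],0]
    - [0.15,[-4.1,76,0],0]

```text
t: 51.02
position: [543.2, 52.5, 108.6]
orientation: [180.0, 0.0, 93.0]
contact_force: [0.5, -0.4, -2.6]
gripper_width: 23.9
grasp_force: 40.0
```

```bash
python3 jl.py jar_1; python3 -c "
from plant import manip; print(manip.observe()['contact_force'])"
```

```text
51.025 [543.2  52.5 108.6] [180.   0.  93.] 23.9
jar_1 4 [486.3 119.7  40.3] in disp [-53.8 -17.8]
jar_1 4 [485.3 160.4  41. ] in disp [-52.6  22.9]
[-0.46396005 -0.42621831 -1.47163097]
```

Emit:
apply_moves:
  moves:
    - [0.15,[-0.2,3,0],0]
    - [0.15,[-0.4,7,0],0]
    - [0.15,[-0.6,11,0],0]
    - [0.15,[-0.8,15,0],0]
    - [0.15,[-1,19,0],0]
    - [0.15,[-1.2,23,0],0]
    - [0.15,[-1.5,28,0],0]
    - [0.15,[-1.8,33,0],0]
    - [0.15,[-2,38,0],0]
    - [0.15,[-2.3,43,0],0]
    - [0.15,[-2.6,48,0],0]
    - [0.15,[-2.9,53,0],0]
    - [0.15,[-3.1,58,0],0]
    - [0.15,[-3.4,63,0],0]
    - [0.15,[-3.7,68,0],0]
    - [0.15,[-3.9,73,0],0]
    - [0.15,[-4.2,78,0],0]
    - [0.15,[-4.5,83,0],0]
    - [0.15,[-4.7,87,0],0]
    - [0.15,[-4.9,90,0],0]

```text
t: 53.92
position: [538.3, 142.5, 108.6]
orientation: [180.0, 0.0, 93.0]
contact_force: [0.1, 0.9, -1.6]
gripper_width: 23.8
grasp_force: 40.0
```

```bash
python3 jl.py jar_1 paddle; python3 - <<'E'
from h import *
print(manip.observe()['contact_force'])
ims=[crop(snap(n),*b) for n,b in(("scene",(145,150,100,85,4)),("top",(145,150,100,85,4)))]
cv2.imwrite("pics/in.png",np.hstack(ims))
E
```

```text
53.925 [538.3 142.5 108.6] [180.   0.  93.] 23.8
paddle 4 [537.6 158.5  28. ] in disp [-0.4 18.2]
[ 0.61213905  0.60388265 -2.39210642]
```

View pics/in.png

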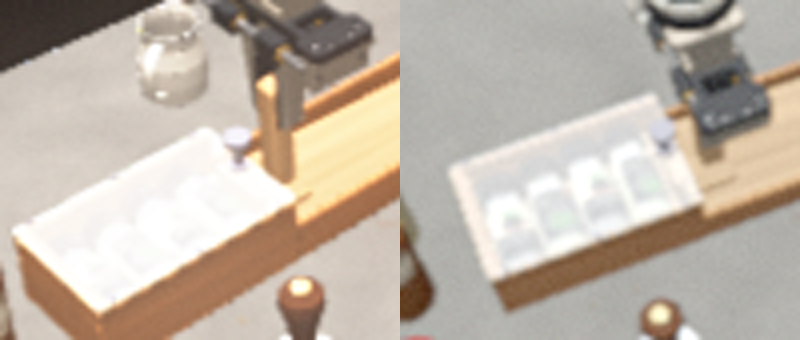

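Emit:
apply_moves:
  moves:
    - [0.15,[0.5,-10,0],0]
    - [0.15,[1.3,-25,0],0]
    - [0.15,[2.2,-42,0],0]
    - [0.15,[3.2,-60,0],0]
    - [0.15,[3.2,-60,20],0]
    - [0.15,[3.2,-60,60],0]
    - [0.15,[-20,-65,66],0]
    - [0.15,[-55,-72,66],0]
    - [0.15,[-90,-79,66],0]
    - [0.15,[-118,-82,66],0]
    - [0.15,[-118,-82,60],0]
    - [0.15,[-118,-82,25],0]
    - [0.15,[-118,-82,-5],0]
    - [0.15,[-118,-82,-18],0]
    - [0.15,[-118,-82,-24],0]
    - [0.15,[-118,-82,-26],0]
    - [0.15,[-118,-82,-26],0]

```text
t: 56.95
position: [421.0, 60.3, 83.2]
orientation: [179.9, 0.0, 93.0]
contact_force: [0.1, 0.8, -0.8]
gripper_width: 24.0
grasp_force: 40.0
```

```bash
python3 jl.py paddle jar_1; python3 -c "
from plant import manip; print(manip.observe()['contact_force'])"
```

```text
56.95 [421.   60.3  83.2] [179.9   0.   93. ] 24.0
paddle 4 [419.6  78.3   2.2] in disp [-122.6  -55.6]
paddle 1 [367.7 420.5  -1.5] in disp [-155.9  289. ]
jar_1 1 [ 383.8 -101.4   -1.1] in disp [-168.1 -233. ]
[ 0.54730978  0.06014383 -2.50864035]
```

Emit:
apply_moves:
  moves:
    - [0.15,[0,0,-0.7],0]
    - [0.15,[0,0,-1.4],0]
    - [0.15,[0,0,-1.8],0]
    - [0.15,[0,0,-1.8],0]

```text
t: 58.25
position: [420.3, 60.2, 81.0]
orientation: [-180.0, 0.0, 93.0]
contact_force: [-2.7, -0.8, 4.2]
gripper_width: 23.3
grasp_force: 40.0
```

Emit:
apply_moves:
  moves:
    - [0.3,[0,0,0],0]
    - [0.5,[0,0,0],0]
    - [0.5,[0,0,0],0]
    - [0.5,[0,0,10],0]
    - [0.6,[0,0,45],0]
    - [0.7,[0,0,85],0]
    - [0.7,[-12,45,85],0]
    - [0.7,[-25,90,85],0]
    - [0.7,[-38,135,85],0]
    - [0.7,[-50,180,85],0]
    - [0.7,[-50,180,85],0]
    - [0.7,[-50,180,85],0]

```text
t: 59.75
position: [370.5, 239.7, 166.0]
orientation: [180.0, 0.0, 93.0]
contact_force: [0.2, 0.4, -0.0]
gripper_width: 64.5
grasp_force: 0.0
```

```bash
python3 jl.py paddle tamper pin_top jar_1; python3 - <<'E'
from h import *
ims=[crop(snap(n),*b) for n,b in(("scene",(145,170,120,100,3.3)),("top",(145,160,120,100,3.3)))]
cv2.imwrite("pics/tam.png",np.hstack(ims))
E
```

```text
59.75 [370.5 239.7 166. ] [180.   0.  93.] 64.5
paddle 3 [418.9  76.6  -0.6] in disp [-123.4  -57.2]
paddle 1 [368.9 241.7  -2. ] in disp [-164.4  110.4]
tamper 4 [370.2 241.1   0.9] in disp [-163.1  109.7]
pin_top 2 [533.6 188.9 108. ] in disp [-2.7 48.7]
pin_top 1 [420.1  77.4   3.4] in disp [-122.1  -56.5]
jar_1 1 [524.4 361.7  16.8] in disp [ -2.6 221.7]
jar_1 1 [387.  -97.5   1.9] in disp [-164.7 -229.3]
```

View pics/tam.png

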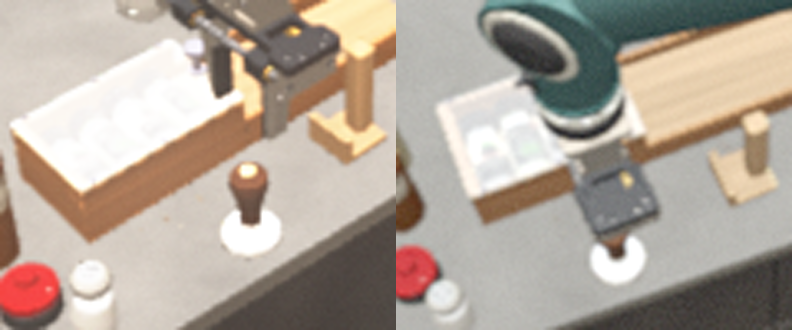

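Emit:
apply_moves:
  moves:
    - [0.7,[0,1,-40],0]
    - [0.7,[0,1,-80],0]
    - [0.7,[0,1,-105],0]
    - [0.7,[0,1,-113],0]
    - [0.7,[0,1,-113],0]
    - [0.2,[0,1,-113],0]
    - [0.2,[0,1,-113],0]
    - [0.2,[0,1,-113],0]
    - [0.2,[0,1,-113],0]
    - [0.2,[0,1,-113],0]
    - [0.2,[0,1,-108],0]
    - [0.2,[0,1,-80],0]
    - [0.2,[0,1,-30],0]
    - [0.2,[0,1,0],0]
    - [0.2,[0,1,30],0]
    - [0.2,[0,1,30],0]
    - [0.2,[0,1,30],0]
  newtons: 50

```text
t: 63.58
position: [369.1, 240.3, 194.3]
orientation: [-179.8, 0.1, 93.0]
contact_force: [0.0, 1.0, -4.3]
gripper_width: 36.0
grasp_force: 50.0
```

```bash
python3 jl.py tamper pin_top; python3 - <<'E'
from h import *
print(manip.observe()['contact_force'])
ims=[crop(snap(n),*b) for n,b in(("scene",(145,140,120,100,3.3)),("top",(145,160,120,100,3.3)))]
cv2.imwrite("pics/tam2.png",np.hstack(ims))
E
```

```text
63.575 [369.1 240.3 194.3] [-1.798e+02  1.000e-01  9.300e+01] 36.0
tamper 3 [367.8 239.  138.6] in disp [-165.7  107.7]
tamper 1 [ 476.9 -287.1   -2.7] in disp [ -85.1 -423.5]
pin_top 2 [534.9 186.3 105.6] in disp [-1.6 46.1]
[ 0.76994475  0.37650754 -4.37407928]
```

View pics/tam2.png

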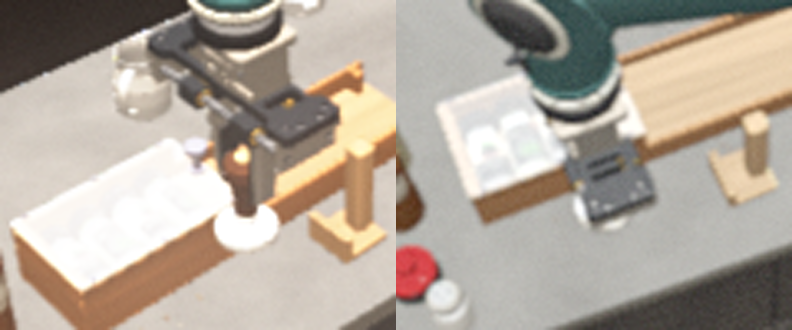

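Emit:
apply_moves:
  moves:
    - [0.2,[15,-5,0],0]
    - [0.2,[40,-13,0],0]
    - [0.2,[68,-22,0],0]
    - [0.2,[96,-31,0],0]
    - [0.2,[124,-40,0],0]
    - [0.2,[150,-49,0],0]
    - [0.2,[167,-54,0],0]
    - [0.2,[167,-54,0],0]
    - [0.2,[167,-54,0],0]
    - [0.2,[167,-54,-15],0]
    - [0.2,[167,-54,-22],0]
    - [0.2,[167,-54,-22],0]

```text
t: 65.97
position: [536.4, 187.1, 172.7]
orientation: [-179.9, 0.0, 93.1]
contact_force: [0.6, 0.1, -4.1]
gripper_width: 36.4
grasp_force: 50.0
```

```bash
python3 jl.py tamper; python3 - <<'E'
from h import *
print(manip.observe()['contact_force'])
ims=[crop(snap(n),*b) for n,b in(("scene",(165,140,80,80,5)),("top",(165,140,80,80,5)))]
cv2.imwrite("pics/tam3.png",np.hstack(ims))
E
```

```text
65.975 [536.4 187.1 172.7] [-179.9    0.    93.1] 36.4
tamper 4 [534.8 186.  119.3] in disp [-1.8 45.7]
[ 0.16910904  0.46945792 -3.44805819]
```

View pics/tam3.png

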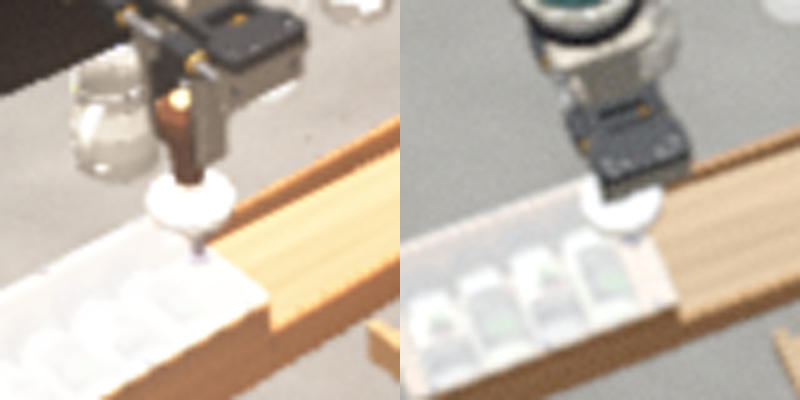

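Emit:
apply_moves:
  moves:
    - [0.2,[0,0,-3],0]
    - [0.2,[0,0,-6],0]
    - [0.2,[0,0,-9],0]
    - [0.2,[0,0,-12],0]
    - [0.2,[0,0,-15],0]
    - [0.2,[0,0,-18],0]
    - [0.2,[0,0,-21],0]
    - [0.2,[0,0,-24],0]
    - [0.2,[0,0,-26],0]
    - [0.2,[0,0,-28],0]
    - [0.2,[0,0,-28],0]

```text
t: 67.85
position: [537.4, 187.2, 145.6]
orientation: [-180.0, 0.0, 93.0]
contact_force: [-1.0, -0.4, 0.7]
gripper_width: 36.3
grasp_force: 50.0
```

Emit:
apply_moves:
  moves:
    - [0.2,[0,0,-1],0]
    - [0.2,[0,0,-2],0]
    - [0.2,[0,0,-2.5],0]
    - [0.2,[0,0,-3],0]
    - [0.2,[0,0,-3],0]

```text
t: 68.47
position: [537.6, 187.5, 143.6]
orientation: [180.0, -0.0, 93.0]
contact_force: [-2.7, -0.6, 7.4]
gripper_width: 36.5
grasp_force: 50.0
```

Emit:
apply_moves:
  moves:
    - [0.2,[0,0,-0.7],0]
    - [0.2,[0,0,-1.4],0]
    - [0.2,[0,0,-1.4],0]

```text
t: 68.85
position: [537.8, 187.9, 143.5]
orientation: [179.9, -0.0, 93.0]
contact_force: [-5.2, -0.8, 15.2]
gripper_width: 36.1
grasp_force: 50.0
```

Emit:
apply_moves:
  moves:
    - [0.2,[0,0,10],0]
    - [0.2,[0,0,35],0]
    - [0.2,[0,0,50],0]
    - [0.2,[-20,7,50],0]
    - [0.2,[-50,17,50],0]
    - [0.2,[-85,28,50],0]
    - [0.2,[-120,39,50],0]
    - [0.2,[-150,49,50],0]
    - [0.2,[-167,54,50],0]
    - [0.2,[-167,54,20],0]
    - [0.2,[-167,54,-20],0]
    - [0.2,[-167,54,-60],0]
    - [0.2,[-167,54,-75],0]
    - [0.2,[-167,54,-80],0]
    - [0.2,[-167,54,-82],0]
    - [0.2,[-167,54,-82],0]

```text
t: 70.85
position: [371.2, 241.7, 60.3]
orientation: [179.9, -0.0, 93.0]
contact_force: [-0.1, -0.9, -4.2]
gripper_width: 36.2
grasp_force: 50.0
```

```bash
python3 jl.py tamper pin_top; python3 -c "
from plant import manip; print(manip.observe()['contact_force'])"
```

```text
70.85 [371.2 241.7  60.3] [179.9  -0.   93. ] 36.2
tamper 2 [371.3 240.9   3.8] in disp [-162.   109.4]
pin_top 1 [385.2 -97.4   1.1] in disp [-166.4 -229.1]
[ 0.46638376  0.97241981 -4.83280913]
```

Emit:
apply_moves:
  moves:
    - [0.2,[0,0,-2],0]
    - [0.2,[0,0,-4],0]
    - [0.2,[0,0,-5],0]
    - [0.2,[0,0,-6],0]
    - [0.2,[0,0,-6],0]

```text
t: 72.28
position: [370.3, 241.3, 53.5]
orientation: [180.0, 0.0, 93.0]
contact_force: [-0.2, -0.5, -2.2]
gripper_width: 36.4
grasp_force: 50.0
```

Emit:
apply_moves:
  moves:
    - [0.2,[0,0,-0.5],0]
    - [0.2,[0,0,-1],0]
    - [0.2,[0,0,-1],0]

```text
t: 72.65
position: [370.7, 241.5, 53.3]
orientation: [179.9, 0.0, 93.0]
contact_force: [-1.4, -1.3, 7.8]
gripper_width: 36.1
grasp_force: 50.0
```

Seated. Next: release, lift and move clear toward the free area.

Emit:
apply_moves:
  moves:
    - [0.45,[0,0,0],0]
    - [0.65,[0,0,0],0]
    - [0.7,[0,0,0],0]
    - [0.7,[0,0,8],0]
    - [0.7,[0,0,40],0]
    - [0.7,[0,0,80],0]
    - [0.7,[0,0,120],0]
    - [0.7,[0,-40,150],0]
    - [0.7,[0,-85,150],0]
    - [0.7,[0,-130,150],0]
    - [0.7,[0,-180,150],0]
    - [0.7,[0,-230,150],0]
    - [0.7,[0,-280,150],0]
    - [0.7,[0,-320,150],0]
    - [0.7,[0,-320,150],0]
    - [0.7,[0,-320,150],0]
    - [0.7,[0,-320,150],0]
    - [0.7,[0,-320,150],0]

```text
t: 74.9
position: [370.4, -77.9, 202.5]
orientation: [180.0, 0.0, 93.1]
contact_force: [-0.1, -0.5, -0.7]
gripper_width: 64.5
grasp_force: 0.0
```

```bash
python3 jl.py tamper paddle pin_top espresso_cup salt_shaker; python3 - <<'E'
from h import *
ims=[crop(snap(n),*b) for n,b in(("scene",(145,150,120,110,3.3)),("top",(145,140,120,110,3.3)))]
cv2.imwrite("pics/end.png",np.hstack(ims))
E
```

```text
74.9 [370.4 -77.9 202.5] [180.    0.   93.1] 64.5
tamper 4 [369.6 240.8   0.4] in disp [-163.7  109.4]
paddle 3 [ 4.194e+02  7.590e+01 -1.000e-01] in disp [-122.9  -58. ]
paddle 1 [384.8 -97.8  -1.7] in disp [-166.8 -229.5]
paddle 1 [549.9 -79.4  13.2] in disp [  -1.  -220.1]
pin_top 4 [536.  187.   88.6] in disp [-0.5 46.7]
pin_top 1 [537.8 200.5  21.2] in disp [ 2. 60.]
pin_top 1 [368.6 243.3   5.3] in disp [-164.6  111.9]
espresso_cup 4 [ 3.851e+02 -9.620e+01 -3.000e-01] in disp [-166.5 -227.9]
espresso_cup 1 [367.5 240.4  -2.9] in disp [-165.8  109.1]
salt_shaker 4 [368.5 422.   -0.5] in disp [-155.   290.4]
```

View pics/end.png

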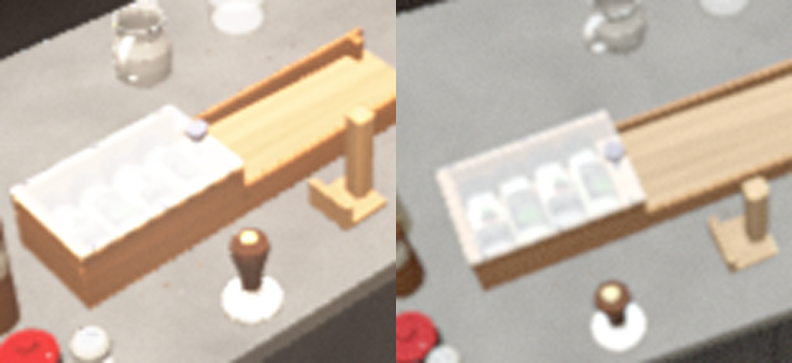

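The picture shows four jars in the magazine and the pin down at crop (197,130), about 88.6 mm high. The paddle (345,170) and tamper (250,270) are standing upright, and the cup and shaker haven't moved.

```bash
python3 -c "
from plant import manip; print(manip.finish_job())"
```

```text
the job is handed in; nothing more can be done
None
```

The job is handed in (no verdict was returned): the last pictures show all four jars in the magazine past the pin, the pin driven down with the tamper, and paddle and tamper standing upright, with the cup and salt shaker undisturbed.

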